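# Lever a stuck power module out of its socket

## Robot

A 6-joint arm with a two-finger parallel gripper is mounted at the origin on the work surface. World frame = base frame: x ahead of the robot, y to its left, z up, the work surface at z = 0. Lengths are in mm, angles in degrees, forces in N, time in s.
With the tool pointing down it reaches from about 350 to 850 mm from the base axis. Payload 8.1 kg.
Tool frame: the origin (TCP) lies between the finger pads; the fingertips stand 19 mm ahead of it and the grasp point (between the pads) is the TCP (nose_length is the distance from the TCP to the fingertips, in mm); y points along the fingers, x is the direction in which the jaws open and shut, and the axes are right-handed (so a half turn about y gives the same grasp; the last joint's range is limited). The gripper opens to 85 mm and grips with 20 to 120 N. Pads are 22 mm wide; open, the fingers measure 114 mm over their backs; the gripper's body (76 mm by 85 mm) begins 54 mm behind the grasp point. The pads swing forward as they close: fully open they stand 13 mm farther back than shut.
Start: joints at [-73.82, 7.471, 85.268, -0, 87.261, -4.893], TCP at [215.758, -559.87, 250.292] pointing down, gripper open.
Joint ranges: [-169.43, 169.43], [-51.17, 129.36], [1.28, 143.12], [-76.62, 256.62], [0, 156.53], [-152.29, 152.29]. Speed limits (degrees/s): [136.94, 136.94, 159.86, 180, 180, 180].

## Interface

Orientations are given as [roll, pitch, yaw] about the fixed x, y, z axes, in that order (R = Rz(yaw) Ry(pitch) Rx(roll)).
In Python, from bench import sense, snapshot, camera_info, hand_in, nose_length gives the robot as it stands.
- The arm moves only by the tool arm_command, never from a script. Its argument "commands" is a list of rows, each a list of 3 entries, a list of its own where there are three numbers: the opening in per cent of the stroke, from 0 (shut) to 100 (fully open), then the shift along the world's x, y, z in units of 30 mm (1.0 is 30 mm), then the turn, a rotation vector about the world's x, y, z in degrees. A call has 1 to 5 rows; each row shifts and turns the pose as measured when the row begins; what a row does not reach is not made up. A row lasts 1/12 s, in which the tool goes at most 41.7 mm and 7.16 degrees, less where a joint would pass 70% of its speed; a pose out of reach is approached as far as the arm can. A call is refused whole if a number of a shift passes 1 or a number of a turn 7.16, either way. A call with a gripper value outside its range is refused whole. The fingers move at their own pace and stop on an object; "force" is the grip in N (left out, the last holds). Time passes only in rows, so rows that do not move let the fingers close. It gives the time, the measured TCP pose, the force and the opening at its end, in the units of the state.
- sense(): the state, without advancing time (a new reading comes with each control period).
- snapshot(name): name is "scene" or "side" or "wrist"; returns the picture (400x640x3 uint8, blue, green, red); there is no depth.
- camera_info(name): a dict with "fx", "fy", "cx", "cy" (pixels), "k1" (the pictures are not rectified: a ray, as slopes to the right and down, at radius r is drawn at 1 + k1 r^2 times it, then the intrinsics apply), "rvec" (rotation vector, rad) and "tvec" (3), from world to camera coordinates, as OpenCV has them; the wrist camera has in their place "hand_eye" (4x4, takes a point from camera to tool coordinates, whose origin is the TCP and whose axes are the tool frame's). Camera axes: x right, y down, z forward; pixel columns grow to the right and rows downward; lengths in mm; the calibration is good to about 2 mm. A picture is of the moment at which its call begins: read the wrist's pose just before it. camera_info takes no time and is no camera call.
- hand_in(): hands the job in, once; it reports no verdict.
The state is a dict: "time": time; "joint_pos": joint angles; "qd": joint speeds; "joint_efforts": joint torques, N m; "tool_pos": TCP position; "tcp_rot": TCP orientation; "ft_force": force on the tool from outside, world axes, zero at the start; "wrist_torque": the same for the moment, N m; "finger_gap": finger opening in mm.
Only numpy, scipy, OpenCV 4.12 (cv2) and the standard library are available. Lean on these libraries where they do the work, as an engineer would, in place of code of your own. Each camera call takes 0.05 s, during which the arm holds its last target. There are 200 camera calls.

## Task

On this electronics test bench a power module with cooling fins sits tight in its socket. Take the lever bar, lay its steel blade across the fulcrum in front of that module with the tip under the overhanging edge of the module's base plate, and push the bar's handle down all the way to the bench so that the module is pried up out of its contacts and stays up. Do not touch the module itself with the gripper.

Things in the scene. Friction and masses are not known exactly. Their poses are not given: they have to be found in the camera images.
- bar_grip (a point): Loose lever bar, 200 mm, 0.16 kg, lying flat: black handle 100 long x 26 wide x 18 thick, then flat bare-steel blade 100 x 24 x 5, both at the same mid-height. Point: inside the handle, on the centre line, 9 mm above its underside, near the centre of mass; handle end 70 mm behind (-x), blade begins 30 mm ahead, tip 130 mm ahead. x along the bar to the tip, z up.
- bar_tip (a point): Middle of the end of the lever bar's steel blade, half-way through its 5 mm thickness; axes as for the bar's other point. Let go across the fulcrum with the tip under the plate, the bar tips back by itself until the tip touches the plate from below, and stays there. With the handle's end pressed down onto the bench, the top of the handle is about 24 mm above the bench at 110 mm behind the rod (fulcrum x = -110 mm).
- fulcrum: Fixed level steel rod, 12 mm thick, between two cheeks (68 mm apart inside, 12 mm higher than the rod, 24 mm long in x) before the finned module. Origin: top middle of the rod, 52 mm above the bench. x points level to the module, y along the rod, z up. Bare bench for x below -20 mm. A like bay with six round capacitors in place of fins is not the one meant; bays and bar swap places.
- plate_edge (a point): Middle of the lower free edge of the finned module's aluminium base plate, facing the fulcrum: seated, it is 50 mm from the rod's middle and 15 mm above the rod's top. Axes as the fulcrum's. The plate is 100 wide, 7 thick and overhangs 40 mm (x = 0 to 40) in front of the black module body, with open space below it down to 22 mm above the bench; fins 30 mm high stand on it.
- finned_module (a joint): Height in m by which the finned module (about 0.4 kg) is raised straight out of its socket: 0 seated, at most 0.03; contacts are free from 0.008. Friction of 16 N holds it wherever it is left. With the tip some 20 mm under the plate, the handle pushed down to the bench raises it about 15 mm, for about 10 to 15 N near the handle's end.
Not all that is in view belongs to the job. Leave any red look-alike of the part that bears fulcrum alone.

How it is judged:
By the outcome, as a careful person would: the job done as asked, in the order asked, and still so for the second after the job is handed in, with the robot touching nothing.
It also fails if it takes over 53 s, if anything falls off the work surface, if the arm or the gripper's body presses on something with over 40 N, if the wrist force passes 120 N, or if a joint passes its speed limit or range.

## Working session

There is one attempt and no reset: what is moved stays moved. The work goes in short steps, Python scripts to look and compute and a tool call to move; the robot and the scene stay as the last step left them, time stands still between calls to the robot, and variables do not carry over. Pictures are saved under pics/ and viewed, about 8 in all and at most 12, crops included, and the job is handed in when it is done.

Besides the shell and the picture viewer there is one more tool, called after "Request:" as a command line: name --argument value ..., lists and objects as JSON in quotes. arm_command: Moves the arm, as the interface text tells. Its arguments: {"type":"object","properties":{"commands":{"type":"array"},"force":{"type":"number"}},"required":["commands"]}

```bash
mkdir -p pics; ls; python3 - <<'E'
from bench import *
import cv2
print(sense())
for n in("scene","side","wrist"):
    print(n,camera_info(n))
for n in("scene","side"):
    cv2.imwrite(f"pics/{n}0.png",snapshot(n))
E
```

```text
pics
{'time': 0.0, 'joint_pos': array([-7.38202111e+01,  7.51465101e+00,  8.53295504e+01,  5.30808306e-04,
        8.72608084e+01, -4.89191434e+00]), 'qd': array([ 0.04239617, -0.01307596, -0.05845097,  0.12514024,  0.05218797,
       -0.03912715]), 'joint_efforts': array([-1.04283235e-04, -5.69402969e+01, -5.00548446e+01, -1.68177021e-04,
        1.51888799e-02,  4.97166434e-05]), 'tool_pos': array([ 215.6138313 , -559.37303142,  249.24655828]), 'tcp_rot': array([-89.99051692,   0.10458208, -68.92831391]), 'ft_force': array([-0.10030953, -0.02148995, -0.50717722]), 'wrist_torque': array([-0.01234881,  0.01238678,  0.038791  ]), 'finger_gap': 85.70433526869728}
scene {'fx': 460.3375113784958, 'fy': 460.3375113784958, 'cx': 320.1442950758656, 'cy': 199.30298680685033, 'k1': 0.04024221235271136, 'rvec': array([ 1.05247189,  2.37502147, -1.06621971]), 'tvec': array([ 293.32222662, -129.86043909, 1332.74474532])}
side {'fx': 440.30840402596687, 'fy': 440.30840402596687, 'cx': 310.26125513085947, 'cy': 197.1205460897484, 'k1': -0.04442901802370829, 'rvec': array([ 0.29601571, -2.66533863,  1.43798555]), 'tvec': array([ 396.09642301,  115.22450532, 1099.14985923])}
wrist {'fx': 321.55523289860173, 'fy': 321.55523289860173, 'cx': 322.75591683234705, 'cy': 200.62045066233063, 'k1': -0.018978167491360158, 'hand_eye': array([[ 9.99998501e-01, -1.68651702e-03,  3.93210957e-04,
         1.74747236e-01],
       [-9.10386957e-04, -3.18819391e-01,  9.47815049e-01,
        -1.25164879e+02],
       [-1.47314293e-03, -9.47813986e-01, -3.18820449e-01,
         8.19499953e+01],
       [ 0.00000000e+00,  0.00000000e+00,  0.00000000e+00,
         1.00000000e+00]])}
```

View pics/scene0.png

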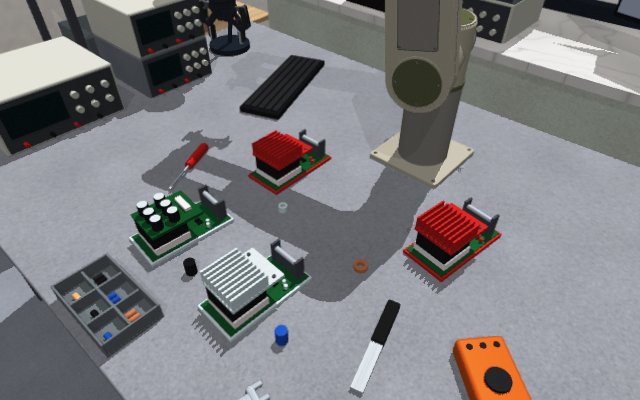

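View pics/side0.png

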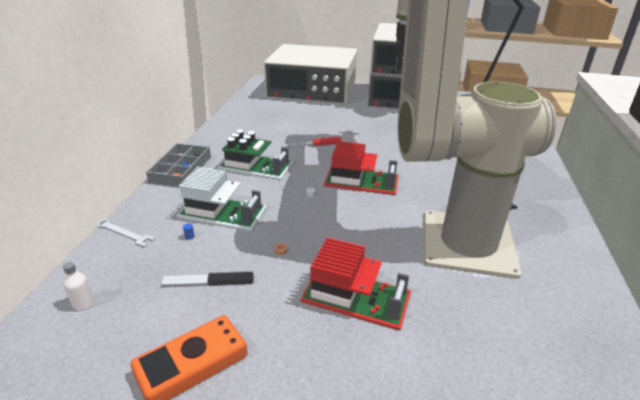

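Scene view: the silver-finned green module (scene 240,285; side 205,190) with its fulcrum at (289,258) fits the description. The capacitor bay (165,225) and the two red look-alikes (290,155 and 450,235) do not. The bar has its handle at (385,322) and tip at (357,388). I'll confirm with one enlarged crop.

```bash
cat > h.py <<'E'
import numpy as np, cv2
from scipy.spatial.transform import Rotation as Ro
from bench import *
def cam(n, s=None):
    c=camera_info(n); K=np.array([[c['fx'],0,c['cx']],[0,c['fy'],c['cy']],[0,0,1.]]); d=np.array([c['k1'],0,0,0,0.])
    if n=='wrist':
        s=s or sense(); T=np.eye(4); T[:3,:3]=Ro.from_euler('xyz',s['tcp_rot'],degrees=True).as_matrix(); T[:3,3]=s['tool_pos']
        M=np.linalg.inv(T@c['hand_eye']); R,t=M[:3,:3],M[:3,3]
    else: R=cv2.Rodrigues(c['rvec'])[0]; t=c['tvec']
    return K,d,R,t
def proj(C,P):
    K,d,R,t=C; return cv2.projectPoints(np.float64(P).reshape(-1,1,3),cv2.Rodrigues(R)[0],t,K,d)[0].reshape(-1,2)
def plane(C,px,z):
    K,d,R,t=C; u=cv2.undistortPoints(np.float64(px).reshape(-1,1,2),K,d).reshape(-1,2)
    r=np.c_[u,np.ones(len(u))]@R; o=-R.T@t
    return o+r*((z-o[2])/r[:,2])[:,None]
def tri(C1,p1,C2,p2):
    f=lambda C,p:cv2.undistortPoints(np.float64(p).reshape(-1,1,2),C[0],C[1]).reshape(-1,2).T
    X=cv2.triangulatePoints(np.c_[C1[2],C1[3]],np.c_[C2[2],C2[3]],f(C1,p1),f(C2,p2)); return (X[:3]/X[3]).T
E
python3 - <<'E'
import cv2,numpy as np
a=cv2.imread('pics/scene0.png');b=cv2.imread('pics/side0.png')
f=lambda i,x,y,w,h,s:cv2.resize(i[y:y+h,x:x+w],None,fx=s,fy=s,interpolation=cv2.INTER_CUBIC)
A=f(a,180,220,130,140,3) # 390x420
B=f(a,340,290,70,110,3) #210x330
C=f(b,160,160,120,130,3) #360x390
o=np.zeros((600,800,3),np.uint8)
o[:420,:390]=A;o[:390,400:760]=C
B2=cv2.rotate(B,cv2.ROTATE_90_CLOCKWISE)
o[390:600,400:730]=B2
cv2.imwrite('pics/crop1.png',o)
E
```

```text
(no output)
```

View pics/crop1.png

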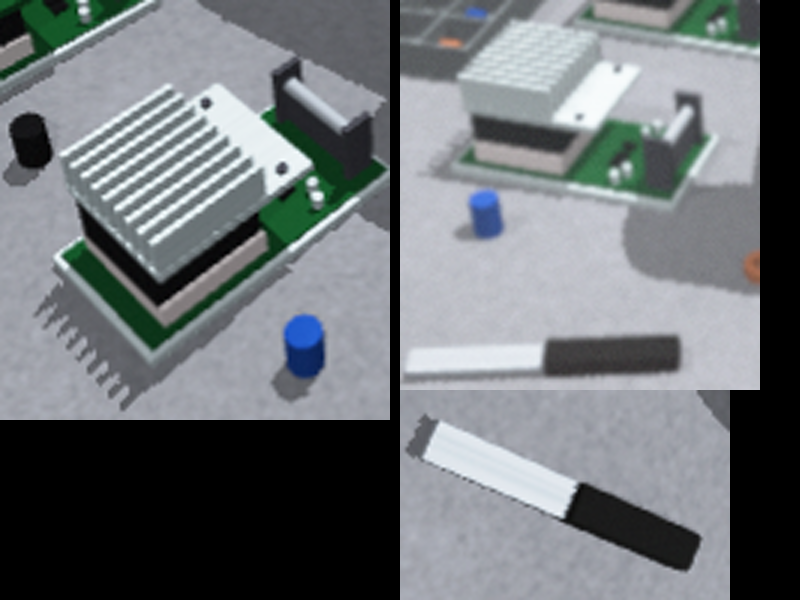

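```bash
python3 - <<'E'
from h import *
np.set_printoptions(precision=1,suppress=True)
S,D=cam('scene'),cam('side')
print('plate corners tri',tri(S,[[251.7,248],[283.7,275]],D,[[240,182.7],[223.3,202.7]]))
pc=plane(S,[[251.7,248],[283.7,275]],74);print('z74 scene',pc,np.linalg.norm(pc[0]-pc[1]));
pd=plane(D,[[240,182.7],[223.3,202.7]],74);print('z74 side',pd)
r=plane(S,[[276.7,247.7],[294.3,262.3]],50);print('rod',r,r.mean(0),plane(D,[253.3,200.7],51))
x=pc.mean(0)-r.mean(0);print(x,np.degrees(np.arctan2(x[1],x[0])))
h=plane(S,[394,301.3],18)[0];t=plane(S,[356.7,389.7],11.5)[0]
print('bar',h,t,np.linalg.norm((t-h)[:2]),np.degrees(np.arctan2(*(t-h)[1::-1])))
h=plane(D,[253,278],9)[0];t=plane(D,[162.5,281],9)[0];print(h,t)
E
```

```text
plate corners tri [[610.5 -36.1  71. ]
 [617.2  66.6  72.6]]
z74 scene [[612.5 -33.2  74. ]
 [617.9  67.4  74. ]] 100.72802588018476
z74 side [[608.6 -32.5  74. ]
 [616.3  68.7  74. ]]
rod [[562.9 -12.1  50. ]
 [566.6  44.9  50. ]] [564.7  16.4  50. ] [[557.7  10.6  51. ]]
[50.5  0.7 24. ] 0.8289822222889478
bar [485.8 245.   18. ] [675.3 301.5  11.5] 197.75249306112806 16.57990202884439
[481.8 246.4   9. ] [674.1 301.1   9. ]
```

Confirmed: plain aluminium fins, plate width measured 100.7 mm, rod to edge 50.5 mm, bar length 198 mm. All of these match. Moving above the bar.

Request:
arm_command --commands '[[100,[0.4,1,0],[0,0,0]],[100,[0.4,1,0],[0,0,0]],[100,[0.4,1,0],[0,0,0]],[100,[0.4,1,0],[0,0,0]],[100,[0.4,1,0],[0,0,0]]]'

```text
time: 0.52
tool_pos: [273.0, -407.2, 244.0]
tcp_rot: [-90.1, 0.5, -69.4]
ft_force: [0.5, 0.2, 1.0]
finger_gap: 85.5
```

Request:
arm_command --commands '[[100,[0.4,1,0],[0,0,0]],[100,[0.4,1,0],[0,0,0]],[100,[0.4,1,0],[0,0,0]],[100,[0.4,1,0],[0,0,0]],[100,[0.4,1,0],[0,0,0]]]'

```text
time: 0.93
tool_pos: [333.2, -248.7, 241.3]
tcp_rot: [-90.1, 0.7, -69.5]
ft_force: [1.1, 1.0, 0.4]
finger_gap: 85.4
```

Request:
arm_command --commands '[[100,[0.4,1,0],[0,0,0]],[100,[0.4,1,0],[0,0,0]],[100,[0.4,1,0],[0,0,0]],[100,[0.4,1,0],[0,0,0]],[100,[0.4,1,0],[0,0,0]]]'

```text
time: 1.35
tool_pos: [393.2, -90.3, 239.9]
tcp_rot: [-90.2, 0.7, -69.6]
ft_force: [0.6, 0.8, -0.5]
finger_gap: 85.3
```

Request:
arm_command --commands '[[100,[0.4,1,0],[0,0,0]],[100,[0.4,1,0],[0,0,0]],[100,[0.4,1,0],[0,0,0]],[100,[0.4,1,0],[0,0,0]],[100,[0.4,1,0],[0,0,0]]]'

```text
time: 1.77
tool_pos: [453.4, 68.6, 238.8]
tcp_rot: [-90.2, 0.7, -69.6]
ft_force: [0.7, -0.4, 0.6]
finger_gap: 85.4
```

Request:
arm_command --commands '[[100,[0.4,1,0],[0,0,-2]],[100,[0.4,1,-0.4],[0,0,-2]],[100,[0.5,1,-0.6],[0,0,0]],[100,[0.5,1,-0.8],[0,0,0]],[100,[0.5,0.9,-0.8],[0,0,0]]]'

```text
time: 2.18
tool_pos: [526.4, 225.3, 164.1]
tcp_rot: [-89.6, 0.7, -73.6]
ft_force: [0.5, -0.7, 0.6]
finger_gap: 85.6
```

Request:
arm_command --commands '[[100,[0.5,0.9,-0.6],[0,0,0]],[100,[0.3,0.4,-0.3],[0,0,0]],[100,[0,0,0],[0,0,0]]]'

```text
time: 2.43
tool_pos: [548.2, 270.7, 127.4]
tcp_rot: [-90.1, 0.7, -73.4]
ft_force: [0.2, 0.7, -0.6]
finger_gap: 85.3
```

```bash
python3 - <<'E'
from h import *
s=sense();print(s['tool_pos'],s['tcp_rot'],s['joint_pos'],nose_length, nose_length() if callable(nose_length) else '')
i=snapshot('wrist');W=cam('wrist',s)
cv2.imwrite('pics/w1.png',i)
print(proj(W,[[484,245.5,18],[675,301.5,11.5],[551,265.3,18]]))
E
```

```text
[548.24140889 270.68283412 127.41152302] [-90.08108241   0.73078639 -73.39631572] [21.05617414 14.18423414 90.81937194  0.76072291 75.02176341 94.25519692] 19.0 
[[331.08968457 281.31394153]
 [334.33702019  16.34943894]
 [331.94034571 202.87367838]]
```

View pics/w1.png

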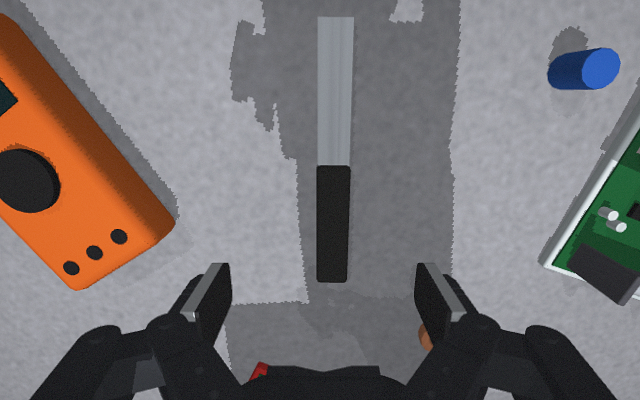

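Wrist view: handle end at (332,282) and tip at (336,17), within 2 px of prediction. Descending.

Request:
arm_command --commands '[[100,[0.1,-0.2,-0.8],[0,0,0]],[100,[0,0,-0.8],[0,0,0]],[100,[0,0,-0.8],[0,0,0]],[100,[0,0,-0.5],[0,0,0]],[100,[0,0,0],[0,0,0]]]'

```text
time: 2.9
tool_pos: [551.3, 261.4, 41.9]
tcp_rot: [-89.9, 0.7, -73.4]
ft_force: [-1.0, 0.5, -0.9]
finger_gap: 85.6
```

Request:
arm_command --commands '[[100,[0,0.1,-0.4],[0,0,0]],[100,[0,0,-0.2],[0,0,0]],[100,[0,0,0],[0,0,0]]]'

```text
time: 3.15
tool_pos: [552.1, 263.2, 25.3]
tcp_rot: [-89.8, 0.7, -73.5]
ft_force: [-0.2, -0.6, -0.3]
finger_gap: 85.2
```

Request:
arm_command --commands '[[100,[0,0.03,-0.13],[0,0,0]],[0,[0,0,0],[0,0,0]],[0,[0,0,0],[0,0,0]],[0,[0,0,0],[0,0,0]],[0,[0,0,0],[0,0,0]]]' --force 80

```text
time: 3.57
tool_pos: [554.5, 265.0, 24.9]
tcp_rot: [-89.5, 0.7, -73.5]
ft_force: [0.8, 0.5, 1.5]
finger_gap: 38.7
```

Request:
arm_command --commands '[[0,[0,0,0],[0,0,0]],[0,[0,0,0],[0,0,0]],[0,[0,0,0],[0,0,0]],[0,[0,0,0],[0,0,0]],[0,[0,0,0],[0,0,0]]]'

```text
time: 3.98
tool_pos: [555.0, 265.3, 25.9]
tcp_rot: [-89.4, 0.7, -73.5]
ft_force: [0.1, -0.2, -2.5]
finger_gap: 23.7
```

Request:
arm_command --commands '[[0,[0,0,0],[0,0,0]],[0,[0,0,0.3],[0,0,0]],[0,[0,0,0.5],[0,0,0]],[0,[0,0,0.7],[0,0,0]],[0,[0,0,0.7],[0,0,0]]]'

```text
time: 4.4
tool_pos: [549.5, 263.2, 87.8]
tcp_rot: [-90.2, 0.6, -73.5]
ft_force: [0.4, -0.3, -1.9]
finger_gap: 23.5
```

Request:
arm_command --commands '[[0,[0,0,0.7],[0,0,0]],[0,[0,0,0.4],[0,0,0]],[0,[0,0,0],[0,0,0]]]'

```text
time: 4.65
tool_pos: [551.5, 264.0, 128.5]
tcp_rot: [-89.8, 0.7, -73.5]
ft_force: [-0.2, 1.3, -2.0]
finger_gap: 23.6
```

```bash
python3 - <<'E'
from h import *
s=sense();print(s['tool_pos'],s['tcp_rot'],s['ft_force'],s['wrist_torque'],s['finger_gap'])
a=snapshot('wrist');b=snapshot('side')
o=np.zeros((600,800,3),np.uint8);o[:300,:480]=cv2.resize(a,(480,300));o[300:600,:640]=cv2.resize(b[180:330,100:420],(640,300),interpolation=cv2.INTER_CUBIC)
cv2.imwrite('pics/w2.png',o)
E
```

```text
[551.54307085 264.03006755 128.46937422] [-89.78582102   0.65653301 -73.48485028] [-0.20089727  1.29668828 -2.02349045] [ 0.04519845 -0.04999214 -0.00672692] 23.617655823002067
```

View pics/w2.png

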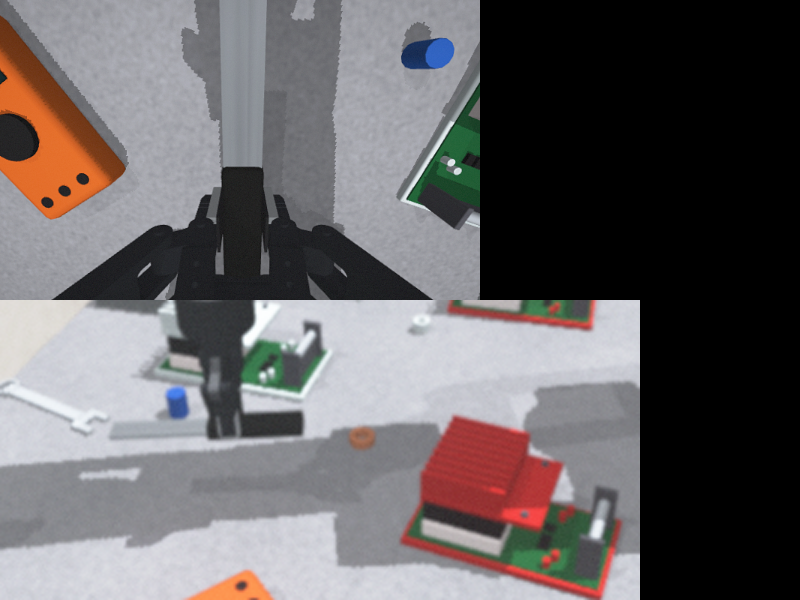

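Bar held level (2 N extra, nothing dangling). Swinging it to a stand-off behind the fulcrum.

Request:
arm_command --commands '[[0,[0,-0.2,0.6],[0,0,0]],[0,[-0.2,-0.6,0.5],[0,0,-3]],[0,[-0.4,-0.9,0],[0,0,-4]],[0,[-0.4,-0.9,0],[0,0,-4]],[0,[-0.4,-0.9,0],[0,0,-4]]]'

```text
time: 5.17
tool_pos: [503.7, 158.9, 150.5]
tcp_rot: [-90.6, 0.7, -88.6]
ft_force: [0.2, -1.4, -0.9]
finger_gap: 23.2
```

Request:
arm_command --commands '[[0,[-0.4,-0.9,0],[0,0,-3]],[0,[-0.4,-0.9,0],[0,0,0]],[0,[-0.4,-0.9,0],[0,0,0]],[0,[-0.3,-0.8,0],[0,0,0]],[0,[0,-0.2,0],[0,0,0]]]'

```text
time: 5.58
tool_pos: [448.5, 40.5, 140.3]
tcp_rot: [-91.4, 0.5, -92.1]
ft_force: [-1.4, -0.3, -1.7]
finger_gap: 23.4
```

Request:
arm_command --commands '[[0,[0.3,-0.5,0],[0,0,-1]],[0,[0.2,-0.2,0],[0,0,0]],[0,[0,0,0],[0,0,0]]]'

```text
time: 5.83
tool_pos: [460.9, 17.4, 136.1]
tcp_rot: [-91.8, 0.5, -93.3]
ft_force: [-0.6, 0.1, -2.2]
finger_gap: 23.5
```

```bash
python3 - <<'E'
from h import *
np.set_printoptions(precision=1,suppress=True)
s=sense();print(s['tool_pos'],s['tcp_rot'],s['ft_force'])
a=snapshot('wrist');W=cam('wrist',s)
b=snapshot('scene');c=snapshot('side')
for n,i in(('w3',a),('s3',b),('d3',c)):cv2.imwrite(f'pics/{n}.png',i)
o=np.zeros((600,800,3),np.uint8);o[:300,:480]=cv2.resize(a,(480,300))
o[300:600,:400]=cv2.resize(b[210:310,190:323],(400,300),interpolation=cv2.INTER_CUBIC)
o[300:600,400:800]=cv2.resize(c[150:250,160:293],(400,300),interpolation=cv2.INTER_CUBIC)
cv2.imwrite('pics/m3.png',o)
print(proj(W,[[565,18,52],[563.5,-10,52],[566.5,46,52]]))
E
```

```text
[460.9  17.4 136.1] [-91.8   0.5 -93.3] [-0.6  0.1 -2.2]
[[312.1  48.9]
 [360.   48.6]
 [264.3  49.4]]
```

View pics/m3.png

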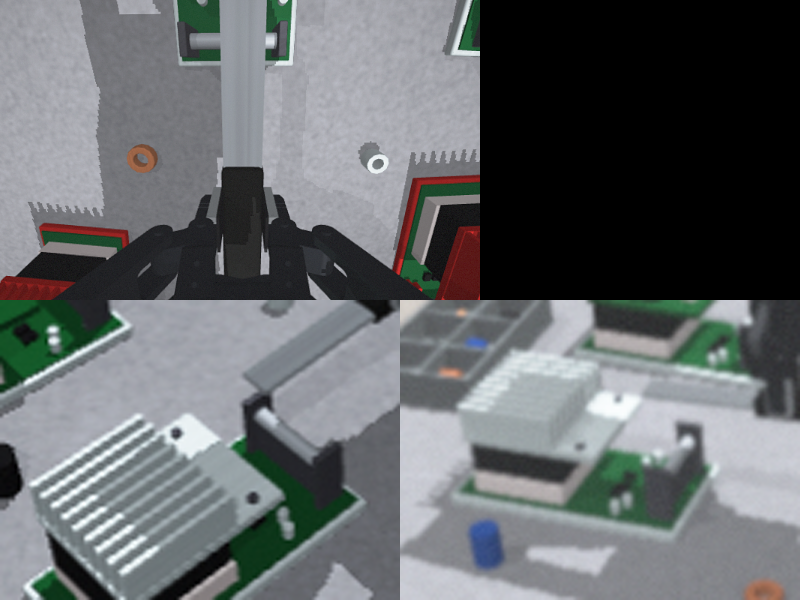

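```bash
python3 - <<'E'
from h import *
np.set_printoptions(precision=1,suppress=True)
S=cam('scene');t=plane(S,[[271.7,236],[280.7,240.7]],118);print(t,t.mean(0))
E
```

```text
[[587.8   5.5 118. ]
 [584.7  28.2 118. ]] [586.3  16.9 118. ]
```

Request:
arm_command --commands '[[0,[0,0.2,-0.3],[0,-5,0]],[0,[0,0,-0.5],[0,0,0]],[0,[0,0,-0.3],[0,0,0]],[0,[0,0,0],[0,0,0]]]'

```text
time: 6.32
tool_pos: [458.8, 28.7, 100.7]
tcp_rot: [-86.8, 0.9, -92.9]
ft_force: [-0.9, 1.0, -2.2]
finger_gap: 23.5
```

Request:
arm_command --commands '[[0,[0,-0.1,-0.5],[0,0,0]],[0,[0,0,-0.3],[0,0,0]],[0,[0,0,0],[0,0,0]]]'

```text
time: 6.57
tool_pos: [459.8, 27.3, 77.2]
tcp_rot: [-86.8, 1.0, -92.7]
ft_force: [-0.6, -0.7, -2.5]
finger_gap: 23.9
```

Request:
arm_command --commands '[[0,[0,-0.1,-0.2],[0,0,0]],[0,[0,0,0.03],[0,0,0]]]'

```text
time: 6.73
tool_pos: [460.3, 24.6, 72.2]
tcp_rot: [-86.9, 1.0, -92.7]
ft_force: [-0.4, 0.3, -1.8]
finger_gap: 23.4
```

```bash
python3 - <<'E'
from h import *
s=sense();print(s['tool_pos'],s['tcp_rot'],s['ft_force'])
a=snapshot('wrist');b=snapshot('scene');c=snapshot('side')
for n,i in(('w4',a),('s4',b),('d4',c)):cv2.imwrite(f'pics/{n}.png',i)
o=np.zeros((600,800,3),np.uint8);o[:300,:480]=cv2.resize(a,(480,300))
o[300:600,:400]=cv2.resize(b[210:310,210:343],(400,300),interpolation=cv2.INTER_CUBIC)
o[300:600,400:800]=cv2.resize(c[150:250,180:313],(400,300),interpolation=cv2.INTER_CUBIC)
cv2.imwrite('pics/m4.png',o)
E
```

```text
[460.25477175  24.60927848  72.15403083] [-86.87417801   0.96491844 -92.68383807] [-0.37783716  0.34129106 -1.75838561]
```

View pics/m4.png

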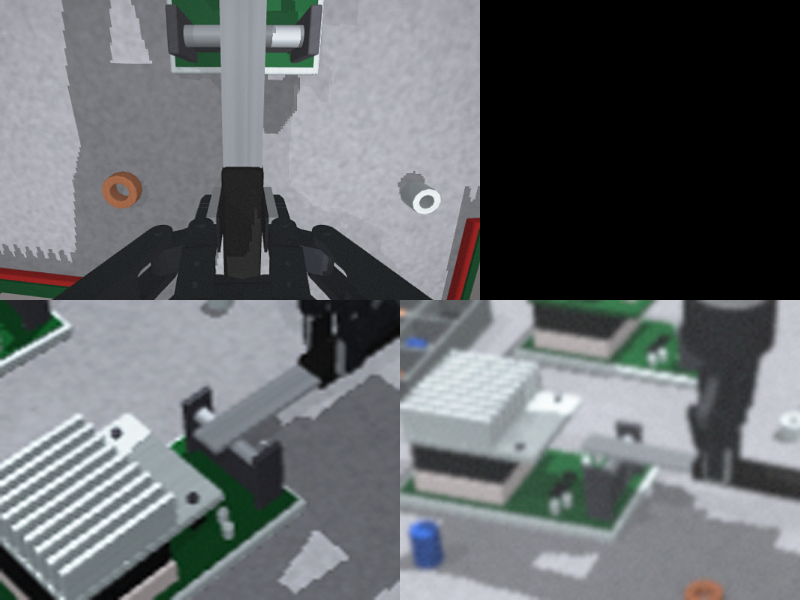

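The blade lies centred between the cheeks with its tip just past the rod, below the plate. Advancing.

Request:
arm_command --commands '[[0,[0.3,0,0],[0,0,0]],[0,[0.4,0,0.03],[0,0,0]],[0,[0.4,0,0.03],[0,0,0]],[0,[0,0,0],[0,0,0]]]'

```text
time: 7.22
tool_pos: [495.3, 24.6, 77.2]
tcp_rot: [-86.7, 1.0, -92.7]
ft_force: [1.3, -0.1, -3.4]
finger_gap: 23.6
```

Request:
arm_command --commands '[[0,[0,0,-0.15],[0,0,0]],[0,[0.2,0,-0.1],[0,0,0]],[0,[0,0,0],[0,0,0]]]'

```text
time: 7.47
tool_pos: [501.9, 24.6, 70.0]
tcp_rot: [-86.6, 1.0, -92.7]
ft_force: [-0.5, 0.8, -1.6]
finger_gap: 23.8
```

```bash
python3 - <<'E'
from h import *
s=sense();print(s['tool_pos'],s['tcp_rot'],s['ft_force'])
a=snapshot('wrist');b=snapshot('scene');c=snapshot('side')
for n,i in(('w5',a),('s5',b),('d5',c)):cv2.imwrite(f'pics/{n}.png',i)
o=np.zeros((600,800,3),np.uint8);o[:300,:480]=cv2.resize(a,(480,300))
o[300:600,:400]=cv2.resize(b[210:310,210:343],(400,300),interpolation=cv2.INTER_CUBIC)
o[300:600,400:800]=cv2.resize(c[150:250,180:313],(400,300),interpolation=cv2.INTER_CUBIC)
cv2.imwrite('pics/m5.png',o)
E
```

```text
[501.91404286  24.58238585  69.96192966] [-86.63318057   0.97641633 -92.73751013] [-0.52485385  0.84610371 -1.5622146 ]
```

View pics/m5.png

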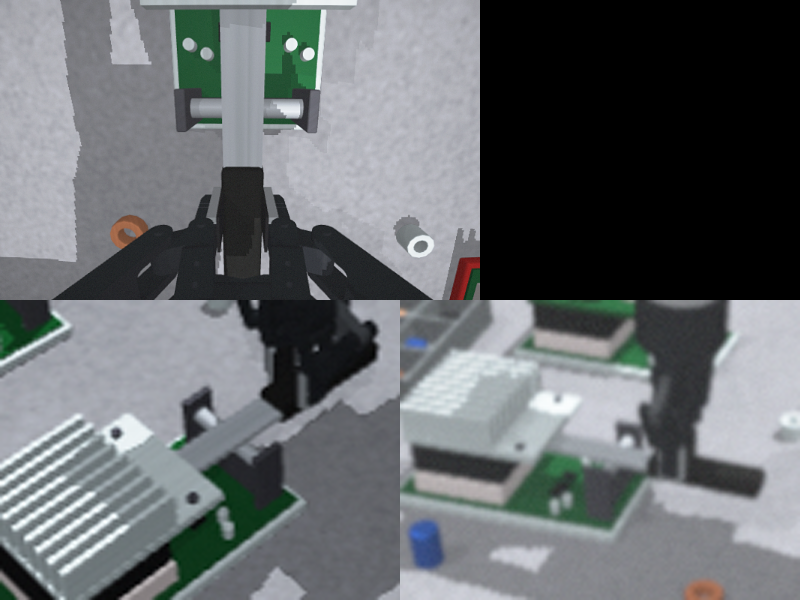

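```bash
python3 - <<'E'
from h import *
np.set_printoptions(precision=1,suppress=True)
s={'tool_pos':np.array([501.9,24.6,70.]),'tcp_rot':np.array([-86.6,1,-92.7])};W=cam('wrist',s)
print('rod',plane(W,[[327,144]],52),'hfront',plane(W,[[323,224]],64),'edge low',plane(W,[[322,7.5]],67))
E
```

```text
rod [[562.9  19.8  52. ]] hfront [[528.8  23.1  64. ]] edge low [[614.4  19.3  67. ]]
```

Request:
arm_command --commands '[[0,[0.15,0,0],[0,0,0]],[0,[0.1,0,0],[0,0,0]],[0,[0,0,0],[0,0,0]]]'

```text
time: 7.87
tool_pos: [509.0, 24.7, 70.4]
tcp_rot: [-86.7, 1.0, -92.7]
ft_force: [-0.2, 0.3, -1.9]
finger_gap: 23.9
```

Request:
arm_command --commands '[[0,[0,0,-0.1],[0,-1,0]],[0,[0,0,-0.1],[0,-1.5,0]],[0,[0,0,0],[0,-1,0]],[0,[0,0,0],[0,0,0]]]'

```text
time: 8.2
tool_pos: [510.3, 24.6, 65.0]
tcp_rot: [-82.8, 1.1, -92.6]
ft_force: [-0.0, -0.1, 0.6]
finger_gap: 23.9
```

Request:
arm_command --commands '[[70,[0,0,0],[0,0,0]],[70,[0,0,0],[0,0,0]],[70,[0,0,0],[0,0,0]],[70,[0,0,0],[0,0,0]],[70,[0,0,0],[0,0,0]]]'

```text
time: 8.62
tool_pos: [510.7, 24.6, 65.8]
tcp_rot: [-82.7, 1.1, -92.7]
ft_force: [-0.0, -0.7, 0.0]
finger_gap: 59.9
```

Request:
arm_command --commands '[[70,[0,0,0.4],[0,0,0]],[70,[0,0,0.8],[0,2,0]],[70,[0,0,0.8],[0,3,0]],[70,[0,0,0.5],[0,3,0]],[70,[0,0,0],[0,0,0]]]'

```text
time: 9.03
tool_pos: [507.3, 24.8, 141.3]
tcp_rot: [-91.4, 0.8, -92.8]
ft_force: [1.9, 0.1, -0.2]
finger_gap: 59.8
```

```bash
python3 - <<'E'
from h import *
np.set_printoptions(precision=1,suppress=True)
s=sense();print(s['tool_pos'],s['tcp_rot'],s['ft_force'],s['finger_gap'])
a=snapshot('wrist');b=snapshot('scene');c=snapshot('side')
for n,i in(('w6',a),('s6',b),('d6',c)):cv2.imwrite(f'pics/{n}.png',i)
o=np.zeros((600,800,3),np.uint8);o[:300,:480]=cv2.resize(a,(480,300))
o[300:600,:400]=cv2.resize(b[210:310,210:343],(400,300),interpolation=cv2.INTER_CUBIC)
o[300:600,400:800]=cv2.resize(c[150:250,180:313],(400,300),interpolation=cv2.INTER_CUBIC)
cv2.imwrite('pics/m6.png',o)
W=cam('wrist',s);f=np.array([562.9,19,0]);u=np.array([np.cos(np.radians(3)),-np.sin(np.radians(3)),0])
print(proj(W,[f-x*u+[0,0,z] for x,z in((110,50),(125,46),(30,57))]))
E
```

```text
[507.3  24.8 141.3] [-91.4   0.8 -92.8] [ 1.9  0.1 -0.2] 59.834137301338664
[[327.5 275. ]
 [327.4 288.3]
 [328.4 178. ]]
```

View pics/m6.png

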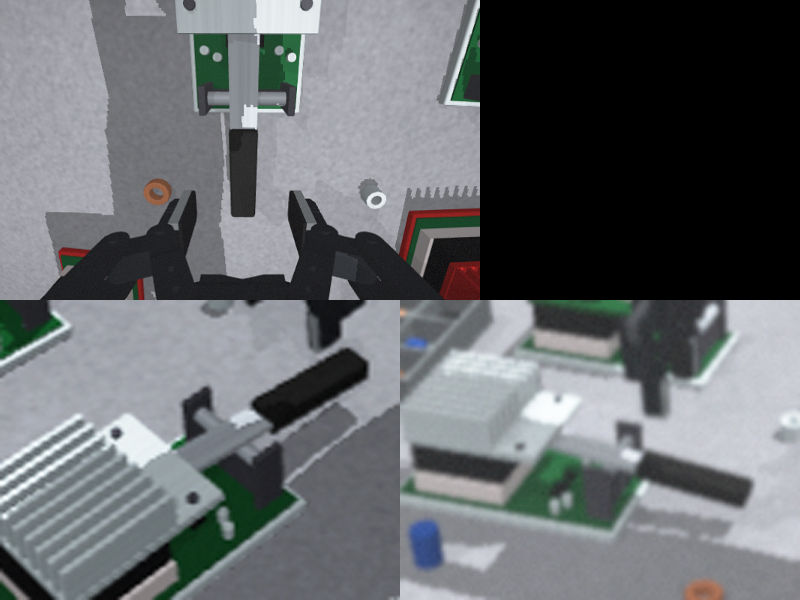

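Bar rests across the rod with its tip under the plate; handle end at wrist (324,288), about 125 mm behind the rod. Closing the fingers and moving over x = -110.

Request:
arm_command --commands '[[0,[-0.5,0,0],[0,-1.4,0]],[0,[-0.7,0,-0.2],[0,0,0]],[0,[-0.5,0,-0.4],[0,0,0]],[0,[-0.1,0,-0.4],[0,0,0]],[0,[0,0,0],[0,0,0]]]'

```text
time: 9.6
tool_pos: [442.5, 25.5, 95.9]
tcp_rot: [-90.4, 0.9, -92.8]
ft_force: [0.5, 0.1, -0.4]
finger_gap: 0.7
```

Request:
arm_command --commands '[[0,[0,0,0],[0,0,0]],[0,[0,0,0],[0,0,0]],[0,[0,0,0],[0,0,0]]]'

```text
time: 9.85
tool_pos: [440.0, 25.7, 93.3]
tcp_rot: [-90.6, 0.9, -92.8]
ft_force: [0.1, 0.1, 0.9]
finger_gap: -0.3
```

Request:
arm_command --commands '[[0,[0.3,0,-0.2],[0,0,0]],[0,[0.15,0,-0.2],[0,0,0]],[0,[0,0,0],[0,0,0]]]'

```text
time: 10.1
tool_pos: [456.0, 25.6, 82.4]
tcp_rot: [-90.4, 0.9, -92.8]
ft_force: [-0.0, -0.0, -1.4]
finger_gap: 0.3
```

Request:
arm_command --commands '[[0,[-0.1,0,-0.2],[0,0,0]],[0,[0,0,-0.2],[0,0,0]],[0,[0,0,-0.2],[0,0,0]]]'

```text
time: 10.35
tool_pos: [455.0, 25.5, 65.5]
tcp_rot: [-90.2, 0.9, -92.8]
ft_force: [-4.1, 0.8, 17.4]
finger_gap: -0.1
```

Request:
arm_command --commands '[[0,[0,0,-0.2],[0,0,0]],[0,[0,0,-0.2],[0,0,0]]]'

```text
time: 10.52
tool_pos: [456.1, 25.4, 55.2]
tcp_rot: [-90.0, 0.9, -92.7]
ft_force: [-6.1, -0.2, 17.9]
finger_gap: -0.4
```

Request:
arm_command --commands '[[0,[-0.05,0,-0.2],[0,0,0]],[0,[0,0,-0.15],[0,0,0]]]'

```text
time: 10.68
tool_pos: [457.4, 25.3, 47.5]
tcp_rot: [-89.7, 0.9, -92.7]
ft_force: [-9.0, -0.2, 16.6]
finger_gap: -0.2
```

Request:
arm_command --commands '[[0,[0,0,-0.1],[0,0,0]]]'

```text
time: 10.77
tool_pos: [457.9, 25.3, 45.5]
tcp_rot: [-89.6, 0.9, -92.7]
ft_force: [-7.7, 1.1, 16.0]
finger_gap: 0.2
```

Request:
arm_command --commands '[[0,[0,0,-0.1],[0,0,0]]]'

```text
time: 10.85
tool_pos: [458.3, 25.3, 43.9]
tcp_rot: [-89.6, 0.9, -92.7]
ft_force: [-18.5, -0.3, 42.4]
finger_gap: -0.1
```

Request:
arm_command --commands '[[0,[0,0,-0.1],[0,0,0]]]'

```text
time: 10.93
tool_pos: [458.5, 25.3, 43.5]
tcp_rot: [-89.7, 0.9, -92.7]
ft_force: [-27.8, -0.4, 57.3]
finger_gap: 0.2
```

The jump in force at z 43.9 means the handle has reached the bench. Lifting off.

Request:
arm_command --commands '[[0,[0,0,0.2],[0,0,0]],[0,[-0.05,0,0.4],[0,0,0]],[0,[-0.2,0,0.9],[0,0,0]],[0,[-0.4,0,0.9],[0,0,0]],[0,[-0.4,0,0.9],[0,0,0]]]'

```text
time: 11.35
tool_pos: [421.7, 25.6, 139.4]
tcp_rot: [-90.3, 0.9, -92.7]
ft_force: [0.8, 0.4, -0.2]
finger_gap: -0.0
```

Request:
arm_command --commands '[[0,[0,0,0.5],[0,0,0]],[0,[0,0,0],[0,0,0]],[0,[0,0,0],[0,0,0]]]'

```text
time: 11.6
tool_pos: [422.7, 25.4, 159.9]
tcp_rot: [-89.8, 0.9, -92.7]
ft_force: [0.4, 0.1, 0.3]
finger_gap: 0.1
```

```bash
python3 - <<'E'
from h import *
s=sense();print(s['time'],s['tool_pos'],s['ft_force'])
a=snapshot('wrist');b=snapshot('scene');c=snapshot('side')
o=np.zeros((600,800,3),np.uint8);o[:300,:480]=cv2.resize(a,(480,300))
o[300:600,:400]=cv2.resize(b[210:310,210:343],(400,300),interpolation=cv2.INTER_CUBIC)
o[300:600,400:800]=cv2.resize(c[150:250,180:313],(400,300),interpolation=cv2.INTER_CUBIC)
cv2.imwrite('pics/m7.png',o)
S=cam('scene');print(proj(S,[[612.5,-33.2,z] for z in (74,82,89)]),proj(S,[[617.9,67.4,z] for z in (74,82,89)]))
E
```

```text
11.6 [422.68523743  25.43723098 159.88257682] [0.41476724 0.12677772 0.29747341]
[[251.71899175 247.98865974]
 [251.34137615 245.37456492]
 [251.00737152 243.06351891]] [[283.69536761 275.01386685]
 [283.48364852 272.4007034 ]
 [283.29628288 270.08925564]]
```

View pics/m7.png

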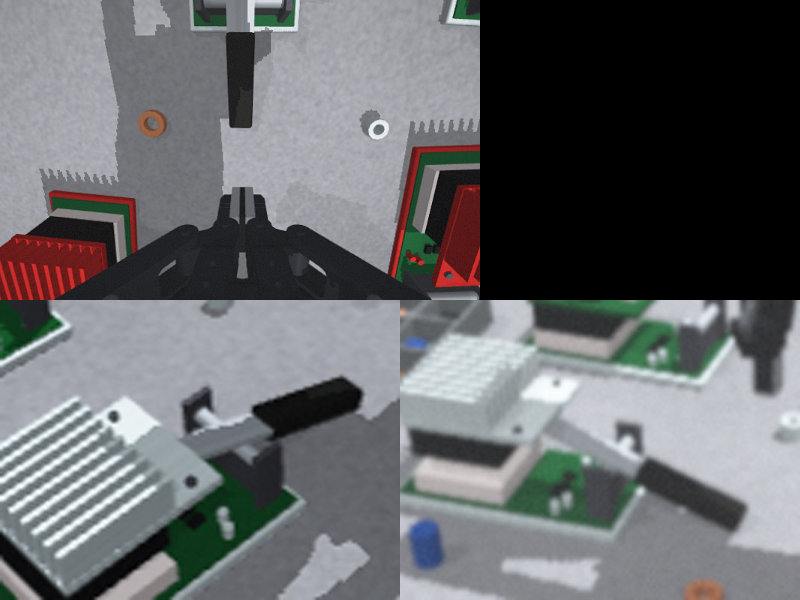

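```bash
python3 -c "
from bench import *
print(hand_in())"
```

```text
the job is handed in; nothing more can be done
None
```

The silver-finned module is pried up out of its socket and stayed up after I lifted the gripper clear. The job is handed in at about 11.7 s of the 53 s limit.

- **What I did:** I gripped the lever bar by its handle and laid its blade across the fulcrum, with the tip about 23 mm under the plate. After letting go, I pushed the handle down to the bench with the closed fingers at about 105 mm behind the rod. The gripper never touched the module.
- **Module height:** In the last scene picture the two plate corners stand about 14 to 15 mm higher than before. Contacts are free from 8 mm. That figure is read by eye from one enlarged scene picture, so it is good to a few millimetres.
- **Handle on the bench:** The push took about 17 N, then the force jumped at TCP height 43.9 mm, close to where the handle should meet the bench. The last picture shows the handle still down.
- **Disagreements:**
  - **Push force:** It peaked at about 64 N in total when the handle reached the bench. That load was on the fingertips; it is under the 120 N wrist limit but above the 40 N that applies to the arm and gripper body.
  - **Gripper opening:** It read 23.7 mm on the 26 mm handle, but the bar held without slipping.

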